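# Click the dry-time wheel on to overnight

### The job

The black coated electrodes have to dry overnight, so on the thumbwheel stand in front of their dish set the wheel to orange: with a fingertip flick the upright paddle towards the dish, one click at a time and letting each click settle, until the orange paddle stands straight up. Do not let it run past orange. Do not touch the other stand, and do not move or lift the electrodes or anything else on the bench.

Things in the scene. Friction and masses are not known exactly. Their poses are not given: they have to be found in the camera images.
- stand_coated: Thumbwheel stand on the robot side of the dish with the black electrodes, screwed down. Blue base 120 x 90 x 8 mm; two grey cheeks 50 mm long in x, 8 mm thick, centred at y = +-34 mm, tops 74 mm above the bench, red mark on each; a paddle wheel between them. Origin: centre of the underside, on the bench; x points to the dish side, y along the wheel's axle, z up.
- coated_axle (a point): Centre of that wheel, 62 mm above the bench; axes as the stand's. Eight flat paddles 45 deg apart, 5 mm thick, 30 mm wide (y -15 to +15 mm), ends 50 mm from the axle; hub radius 17 mm. In order of coming upright as the wheel goes forward: white, yellow, green, blue, orange, then three dark grey. It starts with white, yellow or green up.
- coated_top (a point): Top end of the upright paddle, 112 mm above the bench, over the stand's origin. At rest the neighbours' ends are at 97 mm, 35 mm before and behind, so a fingertip 100 to 104 mm above the bench meets only the upright paddle. A level stroke at 102 mm towards the dish pushes it (about 3 to 6 N) and slides off over it after about 37 deg: one click.
- wheel_coated (a joint): Angle (rad) of that wheel: 0 = orange upright, -0.785 blue, -1.571 green, -2.356 yellow, -3.142 white. Grows as it goes forward (top moving to the dish side, the stand's +x). One click = 0.785; past half a click (22.5 deg) it snaps on to the next click by itself, released earlier it falls back. Drawing the lowered finger back would turn it backwards.
- coated_orange_tip (a point): Middle of the outer end of the orange paddle on the wheel of stand_coated, 50 mm from the axle; moves with the wheel.
- stand_bare: The same kind of stand and wheel, by the dish with the bare copper electrodes, also screwed down; not to be touched. Origin: centre of the underside; the top of its wheel is 112 mm above the bench.
- dish_coated: Shallow aluminium-foil dish, 172 mm across, 20 mm high (crumpled foil rim to 25 mm), fixed, with the two black electrodes in it; origin: centre of the underside.
- dish_bare: The same kind of dish, with the two bare copper electrodes in it; origin: centre of the underside.
- ink_jar: Amber jar with black cap, 56 mm across, 62 mm high, loose; origin: centre of the underside.
- beaker: Glass beaker, 60 mm across, 75 mm high, loose; origin: centre of the underside.
- spatula: Spatula 170 mm long, lying loose on the bench along its x; origin: on its underside.
- ink_brush: Brush 150 mm long, lying loose on the bench along its x; origin: on its underside.
- electrode_black1: Black coated copper electrode, 42 mm square, 3 mm thick, with a 13 mm tab, lying loose in its dish; origin: centre of the underside of the square.
- electrode_black2: Black coated copper electrode, 42 mm square, 3 mm thick, with a 13 mm tab, lying loose in its dish; origin: centre of the underside of the square.
- electrode_copper1: Bare copper electrode, 42 mm square, 3 mm thick, with a 13 mm tab, lying loose in its dish; origin: centre of the underside of the square.
- electrode_copper2: Bare copper electrode, 42 mm square, 3 mm thick, with a 13 mm tab, lying loose in its dish; origin: centre of the underside of the square.

How it is judged:
By the outcome, as a careful person would: the job done as asked, in the order asked, and still so for the second after the job is handed in, with the robot touching nothing.
It also fails if it takes over 54 s, if anything falls off the work surface, if the arm or the gripper's body presses on something with over 40 N, if the wrist force passes 120 N, or if a joint passes its speed limit or range.

### The arm

A 6-joint arm with a two-finger parallel gripper is mounted at the origin on the work surface. World frame = base frame: x ahead of the robot, y to its left, z up, the work surface at z = 0. Lengths are in mm, angles in rad, forces in N, time in s.
With the tool pointing down it reaches from about 275 to 750 mm from the base axis. Payload 10.2 kg.
Tool frame: the origin (TCP) lies at the very end of the fingers, on their centre line; the grasp point (between the pads) lies 19 mm behind it; z points along the fingers, y is the line along which they close (so a half turn about z gives the same grasp; the last joint's range is limited). The gripper opens to 85 mm and grips with 20 to 120 N. Pads are 22 mm wide; open, the fingers measure 114 mm over their backs; the gripper's body (76 mm by 85 mm) begins 54 mm behind the grasp point. The pads swing forward as they close: fully open they stand 13 mm farther back than shut.
Start: joints at [-1.548, 0.313, 1.498, -0, 1.331, -0.223], TCP at [127.736, -509.229, 231.294] pointing down, gripper open.
Joint ranges: [-2.94, 2.94], [-0.97, 2.17], [0.19, 2.56], [-1.23, 4.37], [0.02, 3.11], [-2.88, 2.88]. Speed limits (rad/s): [2.39, 2.39, 3.01, 3.14, 3.14, 3.14].

### API

Orientations are given as a unit quaternion [w, x, y, z].
In Python, from rig import ctrl gives the robot as it stands.
- The arm moves only by the tool step_arm, never from a script. Its argument "increments" is a list of rows, each a list of 3 entries, a list of its own where there are three numbers: the shift along the tool's x, y, z in cm, then the turn, a rotation vector about the tool's x, y, z in degrees, then the opening in per cent of the stroke, from 0 (shut) to 100 (fully open). A call has 1 to 8 rows; each row is the pose to reach, as a shift and turn from the pose commanded when the call began, along the tool's axes at that moment; what a row does not reach only later rows make up. A row lasts 1/8 s, in which the tool goes at most 62.5 mm and 10.7 degrees, less where a joint would pass 70% of its speed; a pose out of reach is approached as far as the arm can. A call with a gripper value outside its range is refused whole. The fingers move at their own pace and stop on an object; "squeeze" is the grip in N (left out, the last holds). Time passes only in rows, so rows that repeat a pose let the fingers close. It gives the time, the measured TCP pose, the force, the opening and the grip force at its end, in the units of the state.
- ctrl.sense(): the state, without advancing time (a new reading comes with each control period).
- ctrl.capture(name): name is "scene" or "top" or "wrist"; returns a dict with "img" (384x512x3 uint8, red, green, blue), "fx", "fy", "cx", "cy" (pixels), "k1" (the pictures are not rectified: a ray, as slopes to the right and down, at radius r is drawn at 1 + k1 r^2 times it, then the intrinsics apply), "extrinsics" (4x4, takes a point from camera to world coordinates). Camera axes: x right, y down, z forward; pixel columns grow to the right and rows downward; lengths in mm; the calibration is good to about 2 mm. A picture is of the moment at which its call begins. There is no depth.
- ctrl.finish_job(): hands the job in; it is judged then, once.
The state is a dict: "time_s": time; "joints": joint angles; "dq": joint speeds; "tau": joint torques, N m; "eef_pos": TCP position; "ee_rot": TCP orientation; "force": force on the tool from outside, world axes, zero at the start; "wrist_torque": the same for the moment, N m; "grip_width": opening from 0.0 (shut) to 1.0 (fully open); "grip_force": force on a finger pad.
Only numpy, scipy, OpenCV 4.12 (cv2) and the standard library are available. Lean on these libraries where they do the work, as an engineer would, in place of code of your own. Each camera call takes 0.05 s, during which the arm holds its last target. There are 200 camera calls.

## Working session

There is one attempt and no reset: what is moved stays moved. The work goes in short steps, Python scripts to look and compute and a tool call to move; the robot and the scene stay as the last step left them, time stands still between calls to the robot, and variables do not carry over. Pictures are saved under pics/ and viewed, at most 10 in all, crops included, and the job is handed in when it is done.

Besides the shell and the picture viewer there is one more tool, called after "Request:" as name(argument=value, ...) on one line, values as JSON. step_arm: Moves the arm, as the interface text tells. Its arguments: {"type":"object","properties":{"increments":{"type":"array"},"squeeze":{"type":"number"}},"required":["increments"]}

```bash
mkdir -p pics
cat > h.py <<'E'
import numpy as np, cv2
from rig import ctrl
def ray(c,u,v):
    K=np.array([[c["fx"],0,c["cx"]],[0,c["fy"],c["cy"]],[0,0,1.]])
    xd=(u-c["cx"])/c["fx"]; yd=(v-c["cy"])/c["fy"]; x,y=xd,yd
    for _ in range(20):
        s=1+c["k1"]*(x*x+y*y); x,y=xd/s,yd/s
    E=np.array(c["extrinsics"]); return E[:3,3],E[:3,:3]@np.array([x,y,1.])
def onz(c,u,v,z):
    o,d=ray(c,u,v); return o+d*(z-o[2])/d[2]
def proj(c,p):
    E=np.array(c["extrinsics"]); q=E[:3,:3].T@(np.array(p,float)-E[:3,3]); x,y=q[:2]/q[2]; s=1+c["k1"]*(x*x+y*y)
    return c["fx"]*x*s+c["cx"],c["fy"]*y*s+c["cy"]
def save(c,n): cv2.imwrite("pics/"+n,c["img"][:,:,::-1])
E
python3 - <<'E'
from h import *
import pickle
a=ctrl.capture("top");b=ctrl.capture("scene")
pickle.dump((a,b),open("c0.pkl","wb"))
save(a,"top0.png");save(b,"scene0.png")
for c in(a,b):print(c["fx"],c["k1"],np.round(c["extrinsics"],2).tolist())
s=ctrl.sense();print(s)
E
```

```text
398.9167192091823 0.02495525841768692 [[-0.03, -0.99, 0.12, 450.52], [-1.0, 0.03, 0.01, 5.1], [-0.01, -0.12, -0.99, 1187.12], [0.0, 0.0, 0.0, 1.0]]
419.26464153958034 -0.11631611275355372 [[0.64, 0.45, -0.62, 1414.51], [0.77, -0.37, 0.52, -690.18], [0.01, -0.81, -0.59, 874.42], [0.0, 0.0, 0.0, 1.0]]
{'time_s': 0.1, 'joints': array([-1.54840466e+00,  3.13382962e-01,  1.49836036e+00, -5.94646860e-07,
        1.33101103e+00, -2.23391485e-01]), 'dq': array([-0.00081008, -0.00199285, -0.00180078,  0.00044178, -0.00137162,
       -0.00116684]), 'tau': array([ 2.61078450e-03, -4.12896788e+01, -2.60143089e+01, -1.58432717e-04,
        3.00679079e-03,  1.20591366e-05]), 'eef_pos': array([ 127.72795686, -508.98560539,  230.79826178]), 'ee_rot': array([-5.77945988e-04,  9.92458153e-01,  1.22582535e-01,  5.79896239e-05]), 'force': array([0.51475469, 0.01937407, 0.63652826]), 'wrist_torque': array([-0.0316962 ,  0.04577013,  0.00986317]), 'grip_force': 0.0, 'grip_width': 0.9994922785331253}
```

View pics/top0.png

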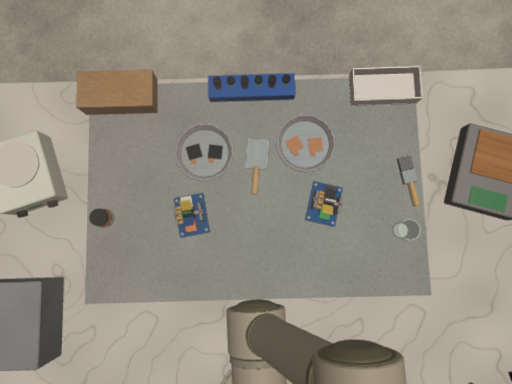

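View pics/scene0.png

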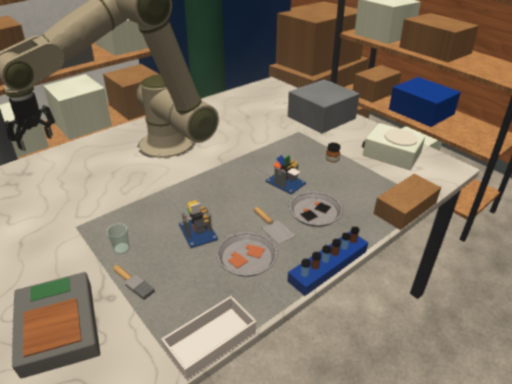

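Run:
```python
from h import *
import pickle
a,b=pickle.load(open("c0.pkl","rb"))
x=cv2.resize(a["img"][185:245,162:222],(540,540),interpolation=cv2.INTER_CUBIC)
y=cv2.resize(b["img"][145:200,260:315],(540,540)[:2],interpolation=cv2.INTER_CUBIC)[:, :260*2]
o=np.hstack([cv2.resize(x,(400,400)),cv2.resize(y,(400,400))])
cv2.imwrite("pics/z.png",o[:,:,::-1])
# blue base masks
def blob(c,roi):
    u0,v0,u1,v1=roi;im=c["img"][v0:v1,u0:u1];h=cv2.cvtColor(im,cv2.COLOR_RGB2HSV)
    m=cv2.inRange(h,(104,90,40),(125,255,255));m=cv2.morphologyEx(m,cv2.MORPH_CLOSE,np.ones((3,3)))
    cs=np.vstack([k for k in cv2.findContours(m,0,2)[0] if cv2.contourArea(k)>8]);h=cv2.convexHull(cs)
    r=cv2.boxPoints(cv2.minAreaRect(h))+[u0,v0]
    return r
for n,roi in(("coated",(165,185,222,245)),("bare",(295,175,350,235))):
    r=blob(a,roi);P=np.array([onz(a,u,v,8)[:2] for u,v in r]);print(n,r.round(1).tolist(),P.round(1).tolist(),P.mean(0),np.linalg.norm(np.diff(P,axis=0),axis=1))
print("dish",onz(a,204,153,20),onz(a,305,144,20))
```

```text
coated [[173.6, 197.9], [202.2, 193.1], [208.6, 231.4], [180.0, 236.2]] [[581.1, 238.0], [592.9, 152.9], [478.9, 135.6], [467.4, 219.7]] [530.05711744 186.55870184] [ 85.90403829 115.27739318  84.9057827 ]
bare [[305.0, 219.4], [313.2, 181.2], [342.2, 187.4], [334.0, 225.6]] [[506.2, -149.5], [619.3, -178.8], [598.2, -263.7], [485.7, -233.5]] [ 552.34110757 -206.35777393] [116.83358142  87.42634957 116.4694472 ]
dish [711.84621139 144.36435243  20.        ] [ 730.27581525 -157.57424354   20.        ]
```

View pics/z.png

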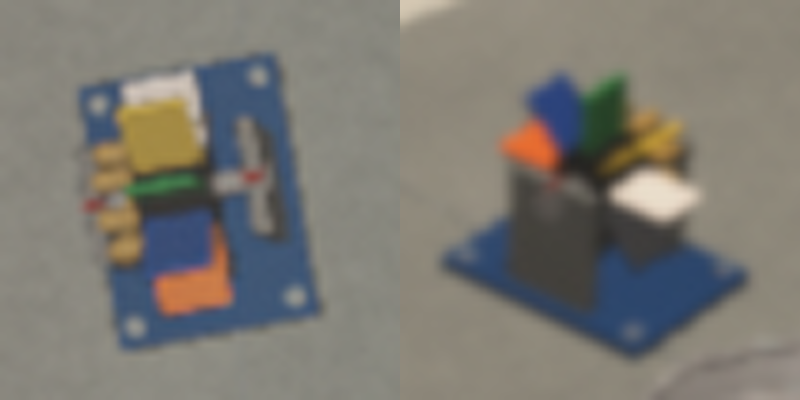

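```bash
cat >> h.py <<'E'
from scipy.spatial.transform import Rotation as R
def inc(p,yaw):
    s=ctrl.sense();q=s["ee_rot"];r=R.from_quat([q[1],q[2],q[3],q[0]])
    t=R.from_euler("z",yaw,degrees=True)*R.from_euler("x",180,degrees=True)
    return (r.inv().apply(np.array(p)-s["eef_pos"])/10).round(2),(r.inv()*t).as_rotvec(degrees=True).round(2),s["eef_pos"].round(1)
E
python3 - <<'E'
from h import *
import pickle
a,b=pickle.load(open("c0.pkl","rb"))
def cen(c,roi,lo,hi):
    u0,v0,u1,v1=roi;h=cv2.cvtColor(c["img"][v0:v1,u0:u1],cv2.COLOR_RGB2HSV);m=cv2.inRange(h,lo,hi)
    n,l,s,ce=cv2.connectedComponentsWithStats(m);i=1+s[1:,4].argmax();print(s[i]);return ce[i]+[u0,v0]
g=cen(a,(165,185,222,245),(45,100,50),(85,255,255));print("green top",g,onz(a,*g,110))
y=np.deg2rad(8.8);o=np.array([530,186.6])
for c,n in((a,"top"),(b,"scene")):
    print(n,proj(c,[*o,112]),[np.round(proj(c,[*(o+s*34*np.array([-np.sin(y),np.cos(y)])),74]),1) for s in(1,-1)])
print(cen(b,(260,145,315,200),(45,100,30),(85,255,255)))
ex=np.array([np.cos(y),np.sin(y)])
print(inc([*(o-45*ex),170],8.8), o-30*ex,o+30*ex)
E
```

```text
[17 27  9  2 12]
green top [185.75       212.41666667] [529.31560872 185.29021013 110.        ]
top (np.float64(185.13878144672256), np.float64(212.12675326468968)) [array([175.4, 215.3]), array([199.4, 210.9])]
scene (np.float64(286.237598219967), np.float64(156.62773370079648)) [array([291.6, 162. ]), array([279.7, 169.8])]
[24 12  5  8 24]
[286.25       160.20833333]
(array([ 51.46, -58.09,   6.16]), array([-0.07, -0.01,  5.28]), array([ 127.7, -509. ,  230.8])) [500.35314856 182.01042491] [559.64685144 191.18957509]
```

Request:
step_arm(increments=[[[3,-3.4,0],[0,0,0],0],[[7,-7.9,0],[0,0,1],0],[[11,-12.4,0],[0,0,2],0],[[15,-16.9,0],[0,0,3],0],[[19,-21.4,0],[0,0,4],0],[[23,-26,0],[0,0,5],0],[[27,-30.5,0],[0,0,5.3],0],[[31,-35,0],[0,0,5.3],0]])

```text
time_s: 1.1
eef_pos: [343.7, -92.4, 231.4]
ee_rot: [0.0, 0.997, 0.076, 0.0]
force: [0.4, -0.6, -0.2]
grip_width: 0.006
grip_force: 0.0
```

Run:
```python
from h import *
y=np.deg2rad(8.8);o=np.array([530,186.3]);ex=np.array([np.cos(y),np.sin(y)])
print(inc([*(o-50*ex),170],8.8))
```

```text
(array([ 17.65, -24.71,   6.14]), array([ 0.02, -0.02, -0.05]), array([343.7, -92.4, 231.4]))
```

Request:
step_arm(increments=[[[3,-4.2,0],[0,0,0],0],[[6,-8.4,0],[0,0,0],0],[[9,-12.6,0],[0,0,0],0],[[12,-16.8,1],[0,0,0],0],[[15,-21,3],[0,0,0],0],[[17.6,-24.7,5],[0,0,0],0],[[17.6,-24.7,6],[0,0,0],0],[[17.6,-24.7,6],[0,0,0],0]])

```text
time_s: 2.1
eef_pos: [478.8, 176.3, 170.6]
ee_rot: [0.0, 0.997, 0.077, -0.001]
force: [-0.2, 0.5, 0.9]
grip_width: -0.001
grip_force: 0.0
```

Run:
```python
from h import *
y=np.deg2rad(8.8);o=np.array([530,186.3]);ex=np.array([np.cos(y),np.sin(y)])
c=ctrl.capture("wrist");save(c,"w1.png");print([np.round(proj(c,[*o,112]),1)],np.round(proj(c,ctrl.sense()["eef_pos"]),1))
print(inc([*(o-28*ex),102],8.8))
```

```text
[array([251.4, 139.4])] [254.7 241.3]
(array([ 2.38, -0.25,  6.94]), array([ 0.01,  0.03, -0.06]), array([479.2, 176. , 171.4]))
```

View pics/w1.png

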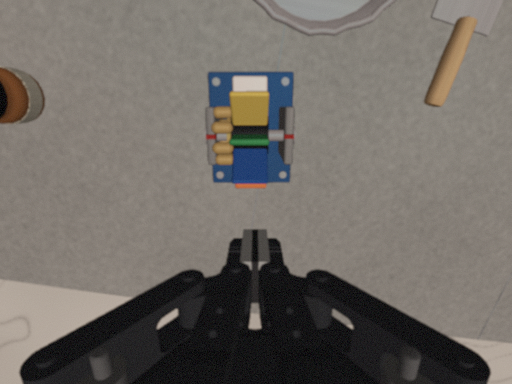

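Request:
step_arm(increments=[[[1,-0.3,2],[0,0,0],0],[[2.2,-0.3,5],[0,0,0],0],[[2.2,-0.3,6.3],[0,0,0],0],[[2.2,-0.3,6.9],[0,0,0],0],[[2.2,-0.3,6.9],[0,0,0],0],[[2.2,-0.3,6.9],[0,0,0],0]])

```text
time_s: 2.9
eef_pos: [501.0, 183.0, 103.3]
ee_rot: [-0.0, 0.997, 0.077, 0.001]
force: [0.8, 1.1, -0.3]
grip_width: 0.001
grip_force: 0.0
```

Run:
```python
from h import *
y=np.deg2rad(8.8);o=np.array([529,186.3]);ex=np.array([np.cos(y),np.sin(y)])
print(inc([*(o+28*ex),102],8.8),ctrl.sense()["force"])
c=ctrl.capture("scene");w=ctrl.capture("wrist")["img"][60:260,150:350]
cv2.imwrite("pics/s2.png",np.hstack([cv2.resize(c["img"][115:195,250:330],(400,400)),cv2.resize(w,(400,400))])[:,:,::-1])
```

```text
(array([5.61, 0.1 , 0.13]), array([ 0.  , -0.09, -0.02]), array([501. , 183. , 103.3])) [ 0.79006629  1.06619427 -0.29804885]
```

View pics/s2.png

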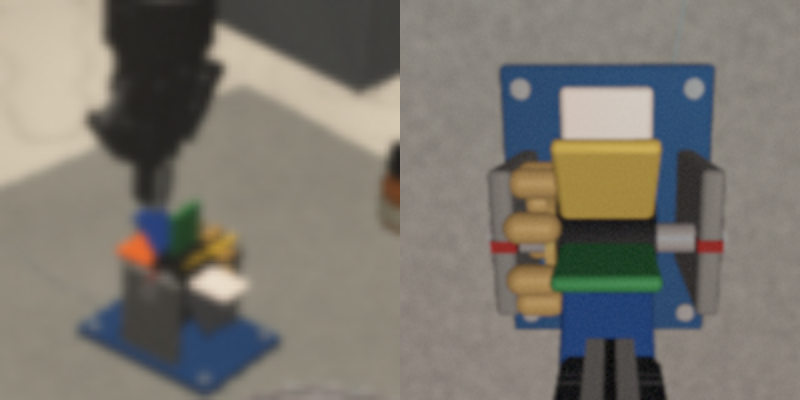

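Request:
step_arm(increments=[[[0.6,0,0.1],[0,0,0],0],[[1.2,0,0.1],[0,0,0],0],[[1.7,0,0.1],[0,0,0],0],[[2.2,0,0.1],[0,0,0],0],[[2.7,0,0.1],[0,0,0],0],[[3.2,0,0.1],[0,0,0],0],[[3.7,0,0.1],[0,0,0],0],[[4.2,0,0.1],[0,0,0],0]])

```text
time_s: 4.0
eef_pos: [543.1, 189.5, 101.6]
ee_rot: [-0.0, 0.997, 0.077, 0.001]
force: [-0.5, 0.5, -0.1]
grip_width: -0.003
grip_force: 0.0
```

Run:
```python
from h import *
y=np.deg2rad(8.8);o=np.array([529,186.3]);ex=np.array([np.cos(y),np.sin(y)])
print(inc([*(o+28*ex),102],8.8),ctrl.sense()["force"])
c=ctrl.capture("scene");w=ctrl.capture("wrist")["img"][60:260,150:350]
cv2.imwrite("pics/s3.png",np.hstack([cv2.resize(c["img"][115:195,250:330],(400,400)),cv2.resize(w,(400,400))])[:,:,::-1])
```

```text
(array([ 1.36,  0.1 , -0.04]), array([-0.  , -0.08, -0.02]), array([543.1, 189.5, 101.6])) [-0.51440272  0.48079711 -0.09082681]
```

View pics/s3.png

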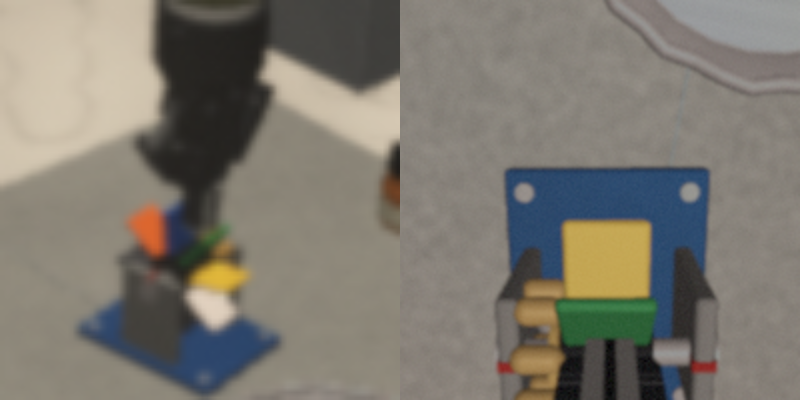

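Request:
step_arm(increments=[[[0.5,0,0],[0,0,0],0],[[0.8,0,0],[0,0,0],0],[[0.8,0,0],[0,0,0],0],[[0.8,0,-2],[0,0,0],0],[[0.8,0,-4],[0,0,0],0],[[0.8,0,-4.5],[0,0,0],0],[[-2,0,-4.5],[0,0,0],0],[[-5,0,-4.5],[0,0,0],0]])

```text
time_s: 5.1
eef_pos: [491.8, 181.6, 145.5]
ee_rot: [0.0, 0.997, 0.077, -0.001]
force: [-0.6, 0.5, 0.5]
grip_width: 0.003
grip_force: 0.0
```

Request:
step_arm(increments=[[[-2,0,0],[0,0,0],0],[[-2,0,0],[0,0,0],0]])

```text
time_s: 5.35
eef_pos: [472.2, 178.7, 146.0]
ee_rot: [0.0, 0.997, 0.077, -0.0]
force: [0.4, -1.0, 0.2]
grip_width: 0.002
grip_force: 0.0
```

Run:
```python
from h import *
y=np.deg2rad(8.8);o=np.array([529,186.3]);ex=np.array([np.cos(y),np.sin(y)])
print(inc([*(o-28*ex),102],8.8),ctrl.sense()["force"])
c=ctrl.capture("scene");w=ctrl.capture("wrist")["img"][60:260,150:350]
cv2.imwrite("pics/s4.png",np.hstack([cv2.resize(c["img"][115:195,250:330],(400,400)),cv2.resize(w,(400,400))])[:,:,::-1])
```

```text
(array([2.93, 0.12, 4.4 ]), array([-0.  ,  0.05, -0.01]), array([472.2, 178.7, 146. ])) [ 0.41969373 -0.99113171  0.17618694]
```

View pics/s4.png

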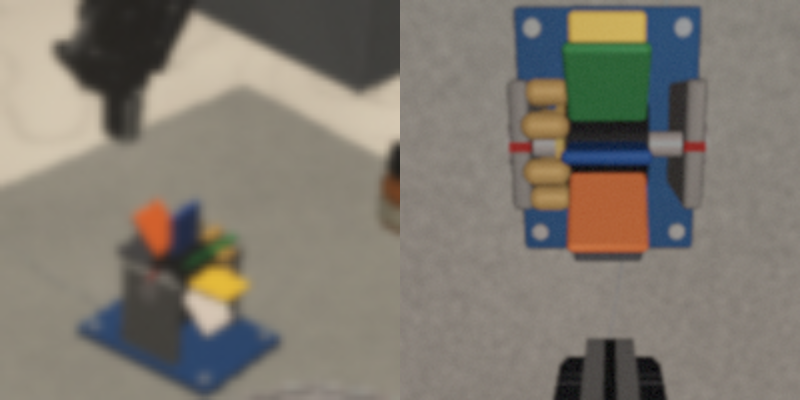

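Blue now stands upright with orange next behind it, so exactly one click is done. One more to go.

Request:
step_arm(increments=[[[1.5,0,0],[0,0,0],0],[[2.9,0.1,1.5],[0,0,0],0],[[2.9,0.1,3.2],[0,0,0],0],[[2.9,0.1,4],[0,0,0],0],[[2.9,0.1,4.4],[0,0,0],0],[[2.9,0.1,4.4],[0,0,0],0],[[2.9,0.1,4.4],[0,0,0],0]])

```text
time_s: 6.32
eef_pos: [502.2, 182.2, 102.8]
ee_rot: [-0.0, 0.997, 0.077, 0.0]
force: [-0.1, -0.3, 0.3]
grip_width: 0.002
grip_force: 0.0
```

Request:
step_arm(increments=[[[0.6,0,0.1],[0,0,0],0],[[1.1,0,0.1],[0,0,0],0],[[1.6,0,0.1],[0,0,0],0],[[2.1,0,0.1],[0,0,0],0],[[2.6,0,0.1],[0,0,0],0],[[3.1,0,0.1],[0,0,0],0],[[3.6,0,0.1],[0,0,0],0],[[4.1,0,0.1],[0,0,0],0]])

```text
time_s: 7.32
eef_pos: [543.3, 188.5, 101.6]
ee_rot: [-0.0, 0.997, 0.077, 0.001]
force: [0.3, -0.1, 0.4]
grip_width: -0.004
grip_force: 0.0
```

Request:
step_arm(increments=[[[0.5,0,0],[0,0,0],0],[[0.8,0,0],[0,0,0],0],[[0.8,0,0],[0,0,0],0],[[0.8,0,-2],[0,0,0],0],[[0.8,0,-4],[0,0,0],0],[[0.8,0,-5],[0,0,0],0],[[-2,0,-6],[0,0,0],0],[[-6,0,-8],[0,0,0],0]])

```text
time_s: 8.32
eef_pos: [482.0, 179.0, 180.6]
ee_rot: [0.0, 0.997, 0.076, -0.001]
force: [0.5, -0.2, 1.4]
grip_width: -0.004
grip_force: 0.0
```

Request:
step_arm(increments=[[[-2,0,0],[0,0,0],0],[[-2,0,0],[0,0,0],0],[[-2,0,0],[0,0,0],0]])

```text
time_s: 8.7
eef_pos: [463.9, 176.2, 181.1]
ee_rot: [-0.0, 0.997, 0.077, 0.0]
force: [0.3, -0.2, -0.3]
grip_width: 0.0
grip_force: 0.0
```

Run:
```python
from h import *
c=ctrl.capture("scene");w=ctrl.capture("wrist")["img"][60:260,150:350]
cv2.imwrite("pics/s5.png",np.hstack([cv2.resize(c["img"][115:195,250:330],(400,400)),cv2.resize(w,(400,400))])[:,:,::-1])
```

```text
(no output)
```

View pics/s5.png

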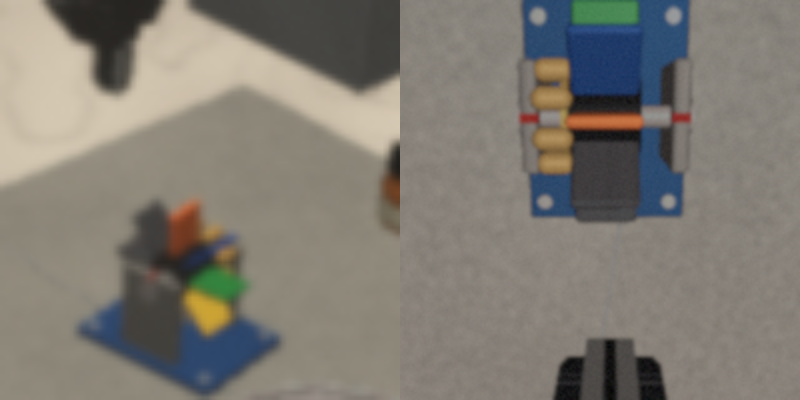

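The picture shows orange upright in line with the red marks (edge at about (605,120) in the right half), blue ahead of it and dark grey behind. The arm is clear of everything.

```bash
python3 -c "
from rig import ctrl
print(ctrl.finish_job())"
```

```text
the job is handed in; nothing more can be done
None
```

The wheel on the coated electrodes' stand now has its orange paddle straight up, after two single clicks (green to blue to orange); the arm touched nothing else, and the job is handed in at about 9 s of the 54 s allowed.

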